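Empty the drying tray of clay ornaments into the crate

ROBOT

A 6-joint arm with a two-finger parallel gripper is mounted at the origin on the work surface. World frame = base frame: x ahead of the robot, y to its left, z up, the work surface at z = 0. Lengths are in m, angles in rad, forces in N, time in s.
With the tool pointing down it reaches from about 0.375 to 0.75 m from the base axis. Payload 9 kg.
Tool frame: the origin (TCP) lies midway between the tips of the shut fingers; the grasp point (between the pads) lies 19 mm behind it (robot.grasp_offset is the distance from the TCP to the grasp point, in m); z points along the fingers, y is the line along which they close (so a half turn about z gives the same grasp; the last joint's range is limited). The gripper opens to 85 mm and grips with 20 to 120 N. Pads are 22 mm wide; open, the fingers measure 114 mm over their backs; the gripper's body (76 mm by 85 mm) begins 54 mm behind the grasp point. The pads swing forward as they close: fully open they stand 13 mm farther back than shut.
Start: joints at [-1.484, 0.104, 0.097, 1.564, 0, 1.353], TCP at [0.18, -0.572, 0.231] pointing down, gripper open.
Joint ranges: [-2.99, 2.99], [-0.84, 1.86], [-1.1, 1.16], [-1.84, 2.11], [-1.51, 1.56], [-3.14, 3.14]. Speed limits (rad/s): [2.22, 2.22, 2.57, 3.14, 3.14, 3.14].

INTERFACE

Orientations are given as [roll, pitch, yaw] about the fixed x, y, z axes, in that order (R = Rz(yaw) Ry(pitch) Rx(roll)).
In Python, from station import robot gives the robot as it stands. The module is installed in compiled form; this text tells all that it offers.
- The arm moves only by the tool send_rows, never from a script. Its arguments are lists of equal length, an entry for each row: "slide": the shift along the tool's x, y, z in m, a list of three; "rot": the turn, a rotation vector about the tool's x, y, z in rad, a list of three; "jaw": the closure, from -1 (fully open) to 1 (shut). In form: {"slide": [[x, y, z], ...], "rot": [[ax, ay, az], ...], "jaw": [jaw, ...]}. A call has 1 to 12 rows; each row shifts and turns the commanded pose from where the row before left it, along the tool's axes as they then stand; what a row does not reach is not made up. A row lasts 1/12 s, in which the tool goes at most 41.7 mm and 7.16 degrees, less where a joint would pass 70% of its speed; a pose out of reach is approached as far as the arm can. A call with a gripper value outside its range is refused whole. The fingers move at their own pace and stop on an object; the grip force is fixed at half the most. Time passes only in rows, so rows that do not move let the fingers close. It gives the time, the measured TCP pose, the force, the opening and the grip force at its end, in the units of the state.
- robot.state(): the state, without advancing time (a new reading comes with each control period).
- robot.camera(name): name is "side" or "top" or "wrist"; returns (picture, depth): 400x640x3 uint8, red, green, blue; 400x640 float32, m along the optical axis (not along the pixel's ray), 0 where there is no reading.
- robot.camera_model(name): a dict with "vfov" (degrees; the focal length in pixels is half the picture's height over the tangent of half this angle, whatever the lens; pixels are square), "cx", "cy" (the principal point, pixels), "k1" (the pictures are not rectified: a ray, as slopes to the right and down, at radius r is drawn at 1 + k1 r^2 times it, then the intrinsics apply), "R" (3x3) and "t" (3): a world point X has camera coordinates R X + t. Camera axes: x right, y down, z forward; pixel columns grow to the right and rows downward; lengths in m; the calibration is good to about 2 mm. A picture is of the moment at which its call begins: read the wrist's pose just before it. camera_model takes no time and is no camera call; for the wrist camera it gives the pose at the moment of the call.
- robot.job_done(): hands the job in; it is judged then, once.
The state is a dict: "clock": time; "qpos": joint angles; "qd": joint speeds; "effort": joint torques, N m; "position": TCP position; "tcp_rot": TCP orientation; "wrist_force": force on the tool from outside, world axes, zero at the start; "torque": the same for the moment, N m; "width": finger opening in m; "grasp_force": force on a finger pad.
Only numpy, scipy, OpenCV 4.12 (cv2) and the standard library are available. Lean on these libraries where they do the work, as an engineer would, in place of code of your own. Each camera call takes 0.05 s, during which the arm holds its last target. There are 200 camera calls.

TASK

Draw the tray of clay ornaments straight out of the drying rack by its red tongue until it stands clear on the table with all the ornaments still on it, and let go. Then take it by the red handle at its back, carry it to the dark wooden crate and tip it low over the crate so that all three ornaments slide off its open lip into the crate without a hard fall, and stand the empty tray flat on the table again, clear of the crate. Do not touch the ornaments with the gripper, and leave the crate, jar, cup and brush pot where they are.

Things in the scene. Friction and masses are not known exactly. Their poses are not given: they have to be found in the camera images.
- rack: Low wooden drying rack, fixed: 210 mm wide (its x), 160 mm deep (its y), 110 mm high; side walls, back panel at +y, slatted roof 14 mm thick (96 mm clear below; no floor, the tray stands on the table). Open only towards its own -y, front at y = -80 mm. Two small clay bowls, 36 mm high, are fixed on its roof. Origin: centre of its footprint, on the table.
- tray: Plywood tray, about 0.3 kg, on the table mostly inside the rack, carrying three ornaments. Floor 156 mm (its x) by 150 mm (its y), 10 mm thick; side walls 8 mm thick and a 14 mm backboard (+y end), to 34 mm above the table. Its -y edge, at y = -75 mm, is an open lip without wall. Origin: centre of the floor's underside; z up.
- tray_tongue (a point): Pull tongue of the tray, red, flat: 44 mm wide (tray x), 10 mm thick, flush with the floor, reaching 50 mm out from the middle of the open lip (tray y -75 to -125 mm). It sticks out of the rack. This point: on its centre line 27 mm out from the lip, 5 mm above the table, at (0, -102, 5) mm in the tray's frame.
- tray_handle (a point): Back handle of the tray: red board on the backboard, 80 mm wide (tray x), 14 mm thick, leaning back, away from the lip, 0.35 rad (20 degrees) from upright; top edge 81 mm above the tray's underside. Take it with the fingers tilted alike, one on each face. Under the rack's roof at first. This point: mid thickness and width, 22 mm below the top edge, at (0, 79, 60) mm in the tray's frame.
- tray_lip (a point): Middle of the tray's open lip, upper face of the floor, at (0, -75, 10) mm in the tray's frame.
- crate: Dark wooden open crate standing on the table: 200 mm (its x) by 190 mm (its y), 75 mm high, walls and floor 8 mm thick, about 1.2 kg, loose. Origin: centre of its underside.
- flower: Blue five-petalled flower ornament with a yellow middle, 61 mm across, 22 mm thick (25 mm in the middle). Glazed fired clay, about 60 g, flat underside, lies flat on the tray. Origin: centre of its underside; z up.
- heart: Red heart ornament, about 60 mm wide and 55 mm long, 22 mm thick. Glazed fired clay, about 60 g, flat underside, lies flat on the tray. Origin: centre of its underside; z up.
- leaf: Green leaf ornament, 70 mm long (its x) and 38 mm wide, 22 mm thick. Glazed fired clay, about 60 g, flat underside, lies flat on the tray. Origin: centre of its underside; z up.
- jar: Amber glass jar with a steel lid, 64 mm in diameter, 95 mm high; a bystander. Origin: centre of its underside.
- cup: Grey plastic water cup, 76 mm in diameter, 85 mm high; a bystander. Origin: centre of its underside.
- brushes: White round pot, 68 mm in diameter, 90 mm high, with three brushes standing in it up to 175 mm; a bystander. Origin: centre of its underside.

How it is judged:
By the outcome, as a careful person would: the job done as asked, in the order asked, and still so for the second after the job is handed in, with the robot touching nothing.
It also fails if it takes over 69 s, if anything falls off the work surface, if the arm or the gripper's body presses on something with over 40 N, if the wrist force passes 120 N, or if a joint passes its speed limit or range.

## Working session

There is one attempt and no reset: what is moved stays moved. The work goes in short steps, Python scripts to look and compute and a tool call to move; the robot and the scene stay as the last step left them, time stands still between calls to the robot, and variables do not carry over. Pictures are saved under pics/ and viewed, at most 10 in all, crops included, and the job is handed in when it is done.

Besides the shell and the picture viewer there is one more tool, called as name(argument=value, ...) on one line, values as JSON. send_rows: Moves the arm, as the interface text tells. Its arguments: {"type":"object","properties":{"slide":{"type":"array","items":{"type":"array","items":{"type":"number"}}},"rot":{"type":"array","items":{"type":"array","items":{"type":"number"}}},"jaw":{"type":"array","items":{"type":"number"}}},"required":["slide","rot","jaw"]}

```bash
mkdir -p pics; cat > h.py <<'E'
import numpy as np, cv2
from station import robot
from scipy.spatial.transform import Rotation as Rn
def grab(n):
    m=robot.camera_model(n); p,d=robot.camera(n); return m,p,d
def cloud(m,d):
    h,w=d.shape; f=h/2/np.tan(np.radians(m['vfov'])/2)
    K=np.array([[f,0,m['cx']],[0,f,m['cy']],[0,0,1.]])
    u,v=np.meshgrid(np.arange(w),np.arange(h))
    pts=np.stack([u,v],-1).reshape(-1,1,2).astype(np.float64)
    xy=cv2.undistortPoints(pts,K,np.array([m['k1'],0,0,0,0.])).reshape(h,w,2)
    P=np.dstack([xy*d[...,None],d])
    R=np.array(m['R']);t=np.array(m['t'])
    W=(P-t)@R
    W[d==0]=np.nan
    return W
E
python3 - <<'E'
from h import *
s=robot.state();print({k:np.round(v,3).tolist() for k,v in s.items()})
for n in ['top','side']:
    m,p,d=grab(n); np.savez(f'{n}0.npz',p=p,d=d,W=cloud(m,d)); cv2.imwrite(f'pics/{n}0.png',p[...,::-1]); print(n,m['vfov'],np.round(m['R'],2).tolist(),np.round(m['t'],2).tolist())
E
```

```text
{'clock': 0.0, 'qpos': [-1.484, 0.105, 0.096, 1.564, -0.0, 1.353], 'qd': [-0.0, -0.002, -0.001, -0.001, -0.0, -0.001], 'effort': [-0.002, -55.693, 50.365, 0.017, -0.0, 0.0], 'position': [0.18, -0.572, 0.231], 'tcp_rot': [-3.14, -0.0, 0.305], 'wrist_force': [-0.363, -0.133, 0.566], 'torque': [0.009, -0.004, -0.002], 'grasp_force': 0.0, 'width': 0.085}
top 45.14806518436484 [[-0.02, -1.0, 0.01], [-1.0, 0.02, -0.03], [0.03, -0.01, -1.0]] [0.02, 0.62, 1.33]
side 57.182334711861586 [[0.99, -0.13, 0.0], [-0.06, -0.49, -0.87], [0.11, 0.86, -0.49]] [-0.62, 0.11, 0.76]
```

View pics/top0.png

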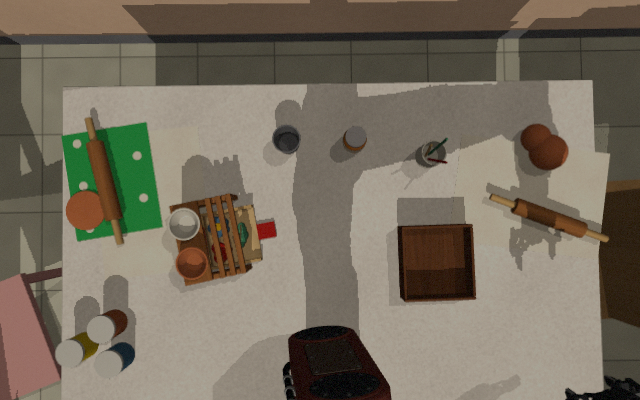

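View pics/side0.png

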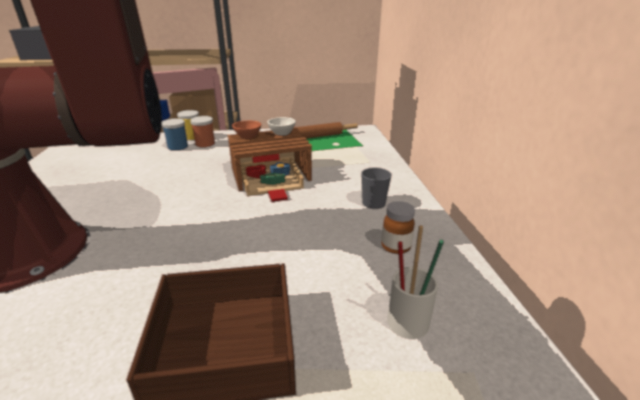

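The top view shows the rack at about (210,240) with the red tongue at (267,230) pointing right (world -y). The crate is at (437,262), the cup at (287,139), the jar at (355,139) and the brush pot at (433,154). The side view agrees. Next I measure poses.

```bash
python3 - <<'E'
from h import *
Z=np.load('top0.npz');p=Z['p'].astype(int);W=Z['W']
def rect(mask,name):
    q=W[mask]; q=q[np.isfinite(q).all(1)]
    r=cv2.minAreaRect((q[:,:2]*1000).astype(np.float32)); print(name,len(q),'c',np.round(r[0],1),'sz',np.round(r[1],1),'ang',round(r[2],2),'z',np.round(np.median(q[:,2]),4)); return q
def box(x0,x1,y0,y1):
    m=np.zeros(p.shape[:2],bool);m[y0:y1,x0:x1]=1;return m
red=(p[...,0]>120)&(p[...,1]<60)&(p[...,2]<70)
q=rect(red&box(250,285,215,245),'tongue')
print(np.round(cv2.boxPoints(cv2.minAreaRect((q[:,:2]*1000).astype(np.float32))),0).tolist())
z=W[...,2]
q=rect((z>.095)&(z<.125)&box(160,265,185,295),'rackroof')
print(np.round(cv2.boxPoints(cv2.minAreaRect((q[:,:2]*1000).astype(np.float32))),0).tolist())
q=rect((z>.066)&(z<.085)&box(385,490,215,310),'crate')
print(np.round(cv2.boxPoints(cv2.minAreaRect((q[:,:2]*1000).astype(np.float32))),0).tolist())
for n,b,zz in [('cup',(265,310,120,160),.075),('jar',(335,375,120,160),.085),('brush',(415,450,135,170),.08)]:
    rect((z>zz)&(z<zz+.015)&box(*b),n)
q=W[box(300,340,180,260)];print('table z',np.nanmedian(q[:,2]))
# table extents
m=robot.camera_model('top')
for uv in [(85,350),(95,350),(500,300),(60,240),(300,90),(590,240)]: print(uv,np.round(W[uv[1],uv[0]],3))
big=cv2.resize(Z['p'][180:300,150:300,::-1],None,fx=5,fy=5,interpolation=cv2.INTER_CUBIC);cv2.imwrite('pics/rack.png',big)
E
```

```text
tongue 262 c [535.7 178.6] sz [43.  48.7] ang 9.49 z 0.01
[[511.0, 199.0], [519.0, 151.0], [561.0, 158.0], [553.0, 206.0]]
rackroof 3224 c [517.6 316.3] sz [209.7 160.6] ang 11.32 z 0.1103
[[399.0, 374.0], [431.0, 217.0], [636.0, 258.0], [605.0, 416.0]]
crate 970 c [ 443.7 -285.2] sz [200.3 191.7] ang 1.19 z 0.0749
[[342.0, -191.0], [346.0, -383.0], [546.0, -379.0], [542.0, -187.0]]
cup 161 c [779.1 113.3] sz [74.5 73. ] ang 89.2 z 0.0844
jar 352 c [779.6 -69.9] sz [54.8 55.1] ang 71.17 z 0.0955
brush 162 c [ 735.  -275.4] sz [67.3 66.2] ang 51.73 z 0.0893
table z 0.0003258828259625011
(85, 350) [0.233 0.644 0.075]
(95, 350) [0.217 0.645 0.018]
(500, 300) [ 0.33  -0.472  0.001]
(60, 240) [ 0.486  1.159 -0.755]
(300, 90) [ 0.931  0.078 -0.005]
(590, 240) [ 0.494 -0.727  0.005]
```

View pics/rack.png

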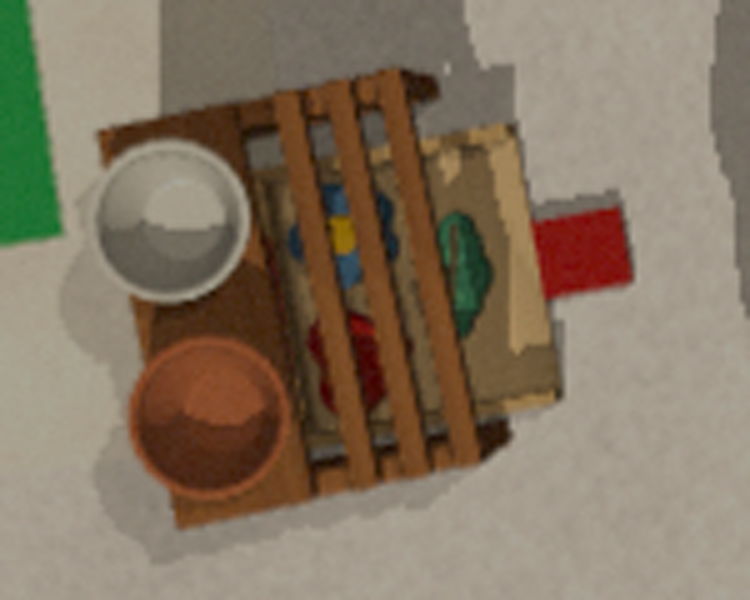

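The zoom shows the tray at about 10° yaw, with the leaf near the lip and the flower and heart behind it. Tray origin is about (518,278) mm. Now I move over the tongue.

send_rows(slide=[[0.0235,-0.025,0.002],[0.0235,-0.025,0.002],[0.0235,-0.025,0.002],[0.0235,-0.025,0.002],[0.0235,-0.025,0.002],[0.0235,-0.025,0.002],[0.0235,-0.025,0.002],[0.0235,-0.025,0.002],[0.0235,-0.025,0.002],[0.0235,-0.025,0.002],[0.0235,-0.025,0.002],[0.0235,-0.025,0.002]], rot=[[0,0,0],[0,0,0],[0,0,0],[0,0,0],[0,0,0],[0,0,0],[0,0,0],[0,0,0],[0,0,0],[0,0,0],[0,0,0],[0,0,0]], jaw=[-1,-1,-1,-1,-1,-1,-1,-1,-1,-1,-1,-1])

```text
clock: 1.1
position: [0.3593, -0.1999, 0.207]
tcp_rot: [3.142, 0.0, 0.304]
wrist_force: [0.7, -0.2, -0.2]
width: 0.0853
grasp_force: 0.0
```

send_rows(slide=[[0.0235,-0.025,0.002],[0.0235,-0.025,0.002],[0.0235,-0.025,0.002],[0.0235,-0.025,0.002],[0.0235,-0.025,0.002],[0.0235,-0.025,0.002],[0.0235,-0.025,0.002],[0.0235,-0.025,0.002],[0.0235,-0.025,0.002],[0.0235,-0.025,0.002],[0.0235,-0.025,0.002],[0.0235,-0.025,0.002]], rot=[[0,0,0],[0,0,0],[0,0,0],[0,0,0],[0,0,0],[0,0,0],[0,0,0],[0,0,0],[0,0,0],[0,0,0],[0,0,0],[0,0,0]], jaw=[-1,-1,-1,-1,-1,-1,-1,-1,-1,-1,-1,-1])

```text
clock: 2.1
position: [0.5382, 0.1711, 0.1827]
tcp_rot: [3.142, 0.001, 0.305]
wrist_force: [-0.1, -0.3, 0.3]
width: 0.0855
grasp_force: 0.0
```

send_rows(slide=[[0,0,0],[0,0,0],[0,0,0],[0,0,0],[0,0,0],[0,0,0],[0,0,0],[0,0,0],[0,0,0],[0,0,0],[0,0,0],[0,0,0]], rot=[[0,0,-0.12],[0,0,-0.12],[0,0,-0.12],[0,0,-0.12],[0,0,-0.12],[0,0,-0.12],[0,0,-0.12],[0,0,-0.12],[0,0,-0.12],[0,0,-0.12],[0,0,-0.12],[0,0,-0.12]], jaw=[-1,-1,-1,-1,-1,-1,-1,-1,-0.5,-0.5,-0.5,-0.5])

```text
clock: 3.1
position: [0.5377, 0.1692, 0.1828]
tcp_rot: [-3.141, 0.0, 1.751]
wrist_force: [-0.0, -0.1, -0.3]
width: 0.0642
grasp_force: 0.0
```

```bash
cat >> h.py <<'E'
def delta(p,rpy=None):
    s=robot.state(); R0=Rn.from_euler('xyz',s['tcp_rot'])
    d=R0.inv().apply(np.array(p)-s['position'])
    r=(R0.inv()*Rn.from_euler('xyz',rpy)).as_rotvec() if rpy is not None else 0
    print('pos',np.round(s['position'],4),'rpy',np.round(s['tcp_rot'],3),'w',round(s['width'],4),'g',round(s['grasp_force'],1),'F',np.round(s['wrist_force'],1),'t',round(s['clock'],2)); print('slide',np.round(d,4),'rot',np.round(r,4),'q',np.round(s['qpos'],2))
E
python3 - <<'E'
from h import *
delta([.5368,.1712,.06],[np.pi,0,1.745])
m,p,d=grab('wrist');cv2.imwrite('pics/w1.png',p[...,::-1]);W=cloud(m,d);np.savez('w1.npz',p=p,W=W)
p=p.astype(int);red=(p[...,0]>110)&(p[...,1]<60)&(p[...,2]<70)&(W[...,2]<.018)&(W[...,2]>.004)
n,l,st,_=cv2.connectedComponentsWithStats(red.astype(np.uint8));k=1+np.argmax(st[1:,4])
q=W[l==k];r=cv2.minAreaRect((q[:,:2]*1000).astype(np.float32));print(len(q),r,np.round(cv2.boxPoints(r)).tolist())
E
```

```text
pos [0.5377 0.1692 0.1828] rpy [-3.141  0.     1.751] w 0.0642 g 0.0 F [-0.  -0.1 -0.3] t 3.1
slide [ 0.0021 -0.0005  0.1228] rot [-0.0009  0.      0.0057] q [ 0.07 -0.01 -0.11  1.47 -0.    1.46]
771 ((533.8305053710938, 190.21749877929688), (41.841896057128906, 28.032405853271484), 10.573101043701172) [[511.0, 200.0], [516.0, 173.0], [557.0, 180.0], [552.0, 208.0]]
```

View pics/w1.png

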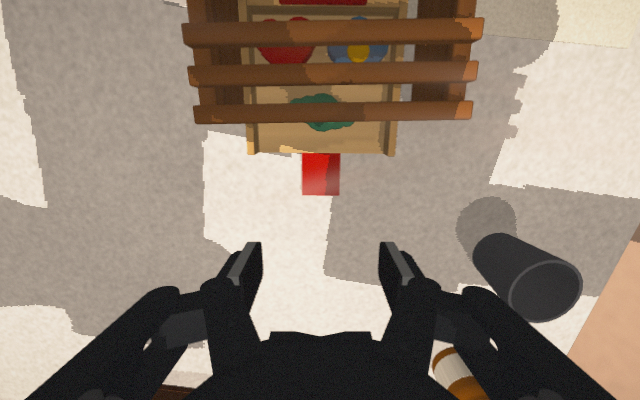

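The wrist view shows the tongue at (321,174), centred between the fingers and square to them; the leaf, heart and flower are in the tray above it. I descend.

send_rows(slide=[[0.002,-0.0005,0.02],[0,0,0.03],[0,0,0.03],[0,0,0.03],[0,0,0.03],[0,0,0.015],[0,0,0.01],[0,0,0.005],[0,0,0.003],[0,0,0.002],[0,0,0],[0,0,0]], rot=[[0,0,0],[0,0,0],[0,0,0],[0,0,0],[0,0,0],[0,0,0],[0,0,0],[0,0,0],[0,0,0],[0,0,0],[0,0,0],[0,0,0]], jaw=[-0.4,-0.4,-0.4,-0.4,-0.4,-0.4,-0.3,-0.3,-0.3,-0.3,-0.3,-0.3])

```text
clock: 4.15
position: [0.538, 0.1712, 0.0093]
tcp_rot: [3.14, 0.0, 1.745]
wrist_force: [0.2, -0.5, 0.4]
width: 0.0554
grasp_force: 0.0
```

```bash
python3 - <<'E'
from h import *
delta([.5368,.1712,.002],[np.pi,0,1.745])
E
```

```text
pos [0.538  0.1712 0.0093] rpy [3.14  0.    1.745] w 0.0554 g 0.0 F [ 0.2 -0.5  0.4] t 4.15
slide [ 0.0003 -0.0012  0.0073] rot [ 0.0016  0.0002 -0.0005] q [ 0.08  0.08 -0.34  1.15 -0.    1.47]
```

send_rows(slide=[[0,-0.001,0.003],[0,0,0.003],[0,0,0.002],[0,0,0.002],[0,0,0],[0,0,0]], rot=[[0,0,0],[0,0,0],[0,0,0],[0,0,0],[0,0,0],[0,0,0]], jaw=[-0.3,-0.3,-0.3,-0.3,-0.3,-0.3])

```text
clock: 4.65
position: [0.536, 0.1709, -0.0019]
tcp_rot: [-3.141, 0.0, 1.745]
wrist_force: [-0.1, 0.4, 0.1]
width: 0.0555
grasp_force: 0.0
```

send_rows(slide=[[0,0,0],[0,0,0],[0,0,0],[0,0,0],[0,0,0],[0,0,0]], rot=[[0,0,0],[0,0,0],[0,0,0],[0,0,0],[0,0,0],[0,0,0]], jaw=[-0.1,0,0.05,0.1,0.1,0.1])

```text
clock: 5.15
position: [0.5367, 0.1709, -0.0011]
tcp_rot: [3.141, 0.0, 1.745]
wrist_force: [0.1, -0.0, 5.7]
width: 0.0422
grasp_force: 61.3
```

send_rows(slide=[[-0.002,0,0],[-0.004,0,0],[-0.006,0,0],[-0.008,0,0],[-0.01,0,0],[-0.01,0,0],[-0.01,0,0],[-0.01,0,0],[-0.01,0,0],[-0.01,0,0],[-0.01,0,0],[-0.01,0,0]], rot=[[0,0,0],[0,0,0],[0,0,0],[0,0,0],[0,0,0],[0,0,0],[0,0,0],[0,0,0],[0,0,0],[0,0,0],[0,0,0],[0,0,0]], jaw=[0.1,0.1,0.1,0.1,0.1,0.1,0.1,0.1,0.1,0.1,0.1,0.1])

```text
clock: 6.15
position: [0.5538, 0.0735, -0.0011]
tcp_rot: [3.14, -0.003, 1.746]
wrist_force: [-1.2, 8.2, 7.1]
width: 0.0423
grasp_force: 61.4
```

send_rows(slide=[[-0.012,0,0],[-0.012,0,0],[-0.012,0,0],[-0.012,0,0],[-0.012,0,0],[-0.012,0,0],[-0.012,0,0],[-0.012,0,0],[-0.01,0,0],[-0.008,0,0],[-0.006,0,0],[-0.004,0,0]], rot=[[0,0,0],[0,0,0],[0,0,0],[0,0,0],[0,0,0],[0,0,0],[0,0,0],[0,0,0],[0,0,0],[0,0,0],[0,0,0],[0,0,0]], jaw=[0.1,0.1,0.1,0.1,0.1,0.1,0.1,0.1,0.1,0.1,0.1,0.1])

```text
clock: 7.15
position: [0.5753, -0.0487, -0.0011]
tcp_rot: [3.14, -0.003, 1.746]
wrist_force: [-1.0, 9.5, 9.0]
width: 0.0425
grasp_force: 61.6
```

send_rows(slide=[[-0.002,0,0],[0,0,0],[0,0,0],[0,0,0],[0,0,0],[0,0,-0.003],[0,0,-0.01],[0,0,-0.02],[0,0,-0.04],[0,0,-0.04],[0,0,-0.04],[0,0,-0.04]], rot=[[0,0,0],[0,0,0],[0,0,0],[0,0,0],[0,0,0],[0,0,0],[0,0,0],[0,0,0],[0,0,0],[0,0,0],[0,0,0],[0,0,0]], jaw=[0.1,0.1,-0.4,-0.4,-0.4,-0.4,-0.4,-0.4,-0.4,-0.4,-0.4,-0.4])

```text
clock: 8.15
position: [0.575, -0.0516, 0.1942]
tcp_rot: [3.141, 0.001, 1.745]
wrist_force: [-0.7, 0.1, 0.2]
width: 0.0599
grasp_force: 0.0
```

```bash
python3 - <<'E'
from h import *
delta([.5,.1,.2],[np.pi,0,1.745])
m,p,d=grab('side');cv2.imwrite('pics/s2.png',cv2.resize(p[100:300,120:440,::-1],(800,500)));np.savez('s2.npz',p=p,W=cloud(m,d))
m,p,d=grab('top');cv2.imwrite('pics/t2.png',p[...,::-1]);np.savez('t2.npz',p=p,W=cloud(m,d))
E
```

```text
pos [ 0.575  -0.0516  0.1942] rpy [3.141e+00 1.000e-03 1.745e+00] w 0.0599 g 0.0 F [-0.7  0.1  0.2] t 8.15
slide [ 0.1623 -0.0476 -0.0059] rot [ 0.0007  0.0006 -0.0002] q [-0.32  0.03 -0.05  1.49 -0.    1.08]
```

View pics/t2.png

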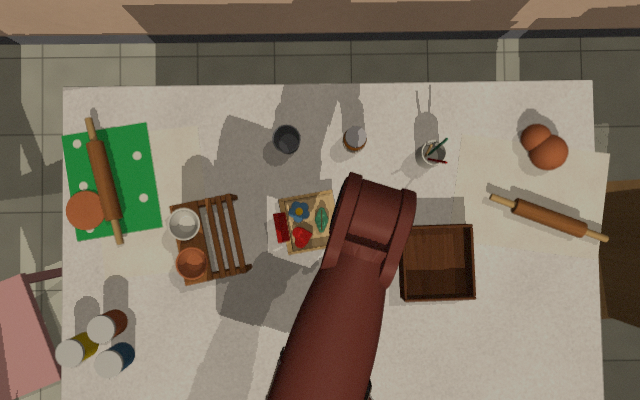

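The tray stands clear of the rack, with flower, heart and leaf on it and the red handle at (281,228). I measure its pose from the handle and rim.

```bash
python3 - <<'E'
from h import *
Z=np.load('t2.npz');p=Z['p'].astype(int);W=Z['W'];z=W[...,2]
b=np.zeros(z.shape,bool);b[180:265,265:345]=1
red=(p[...,0]>90)&(p[...,1]<50)&(p[...,2]<60)&b
def rect(m,n):
    q=W[m];q=q[np.isfinite(q).all(1)];r=cv2.minAreaRect((q[:,:2]*1000).astype(np.float32));print(n,len(q),np.round(r[0],1),np.round(r[1],1),round(r[2],2),np.round(cv2.boxPoints(r)).tolist());return q
h=red.copy();h[:,292:]=0
q=rect(h&(z>.035),'handle'); print(np.percentile(q[:,2],[0,5,50,95,100]))
q=rect(h&(z>.074),'handletop')
rect(b&(z>.028)&(z<.038)&~red,'rim')
rect(b&(z>.006)&(z<.095),'all')
E
```

```text
handle 82 [544.9 130.7] [76.7 28.9] 9.81 [[505.0, 138.0], [510.0, 110.0], [585.0, 123.0], [580.0, 151.0]]
[0.03580147 0.03831654 0.08087962 0.08471893 0.08822008]
handletop 72 [543.8 139. ] [75.7 13.1] 10.93 [[505.0, 138.0], [508.0, 125.0], [582.0, 140.0], [580.0, 153.0]]
rim 917 [556.4  55.1] [156.3 149.9] 9.09 [[467.0, 117.0], [491.0, -31.0], [645.0, -7.0], [622.0, 141.0]]
all 2974 [558.3  82.6] [193.  236.9] 87.02 [[435.0, -8.0], [672.0, -20.0], [682.0, 173.0], [445.0, 185.0]]
```

```bash
cat >> h.py <<'E'
def tray2w(o,psi,v):
    return np.array([*o,0])+Rn.from_euler('z',psi).apply(np.array(v))
E
python3 - <<'E'
from h import *
rpy=[np.pi+.35,0,.17+np.pi]
o=(.5572,.0545)
print(tray2w(o,.17,[0,.1146,.158]),tray2w(o,.17,[0,.0735,.045]))
delta(tray2w(o,.17,[0,.1146,.158]),rpy)
s=robot.state();print('slide after rot',Rn.from_euler('xyz',rpy).inv().apply(tray2w(o,.17,[0,.1146,.158])-s['position']))
E
```

```text
[0.5378117  0.16744801 0.158     ] [0.5447651  0.12694048 0.045     ]
pos [ 0.5785 -0.0527  0.2001] rpy [3.131 0.006 1.745] w 0.0599 g 0.0 F [ 0.3  0.8 -0.6] t 8.25
slide [ 0.2241 -0.0024  0.0408] rot [ 0.2787 -0.2615 -1.5516] q [-0.32  0.03 -0.04  1.49 -0.    1.08]
slide after rot [ 0.00285364  0.22471885 -0.03716068]
```

send_rows(slide=[[0,0,0],[0,0,0],[0,0,0],[0,0,0],[0,0,0],[0,0,0],[0,0,0],[0,0,0],[0,0,0],[0,0,0],[0,0,0],[0,0,0]], rot=[[0.02,-0.0187,-0.111],[0.02,-0.0187,-0.111],[0.02,-0.0187,-0.111],[0.02,-0.0187,-0.111],[0.02,-0.0187,-0.111],[0.02,-0.0187,-0.111],[0.02,-0.0187,-0.111],[0.02,-0.0187,-0.111],[0.02,-0.0187,-0.111],[0.02,-0.0187,-0.111],[0.02,-0.0187,-0.111],[0.02,-0.0187,-0.111]], jaw=[-0.3,-0.3,-0.3,-0.3,-0.3,-0.3,-0.3,-0.3,-0.3,-0.3,-0.3,-0.3])

```text
clock: 9.25
position: [0.5753, -0.0516, 0.1916]
tcp_rot: [-2.837, 0.023, 3.097]
wrist_force: [0.3, 0.4, -0.3]
width: 0.0554
grasp_force: 0.0
```

send_rows(slide=[[0,0.025,-0.004],[0,0.025,-0.004],[0,0.025,-0.004],[0,0.025,-0.004],[0,0.025,-0.004],[0,0.025,-0.004],[0,0.025,-0.004],[0,0.025,-0.004],[0,0.015,-0.004],[0,0.01,-0.001],[0,0,0],[0,0,0]], rot=[[0.02,-0.0187,-0.111],[0.02,-0.0187,-0.111],[0,0,0],[0,0,0],[0,0,0],[0,0,0],[0,0,0],[0,0,0],[0,0,0],[0,0,0],[0,0,0],[0,0,0]], jaw=[-0.3,-0.3,-0.3,-0.3,-0.3,-0.3,-0.3,-0.3,-0.3,-0.3,-0.3,-0.3])

```text
clock: 10.25
position: [0.545, 0.17, 0.1516]
tcp_rot: [-2.796, -0.011, -2.969]
wrist_force: [-0.2, 0.4, -1.1]
width: 0.0555
grasp_force: 0.0
```

```bash
python3 - <<'E'
from h import *
rpy=[np.pi+.35,0,.17+np.pi]
o=(.5572,.0545)
delta(tray2w(o,.17,[0,.0735,.045]),rpy)
m,p,d=grab('wrist');cv2.imwrite('pics/w3.png',p[...,::-1]);W=cloud(m,d);np.savez('w3.npz',p=p,W=W)
p=p.astype(int);red=(p[...,0]>90)&(p[...,1]<60)&(p[...,2]<70)&(W[...,2]>.045)&(W[...,2]<.1)
n,l,st,_=cv2.connectedComponentsWithStats(red.astype(np.uint8));k=1+np.argmax(st[1:,4])
q=W[l==k];L=Rn.from_euler('z',-.17).apply(q-np.array([*o,0]));print(len(q),st[k]);
for z0 in np.arange(.045,.09,.005):
    g=L[(L[:,2]>=z0)&(L[:,2]<z0+.005)]
    if len(g)>10: print(round(z0,3),len(g),np.round(np.percentile(g[:,0],[2,98]),4),np.round(np.percentile(g[:,1],[5,50,95]),4))
E
```

```text
pos [0.545  0.17   0.1516] rpy [-2.796 -0.011 -2.969] w 0.0555 g 0.0 F [-0.2  0.4 -1.1] t 10.25
slide [ 0.0064 -0.0037  0.1147] rot [ 0.0044 -0.0098  0.0066] q [ 0.25  0.11 -0.07  1.43 -0.34  0.09]
818 [310 195  17  52 818]
0.075 394 [-0.0055  0.0381] [0.0875 0.0919 0.0944]
0.08 424 [-0.0051  0.0384] [0.0818 0.0854 0.0897]
```

View pics/w3.png

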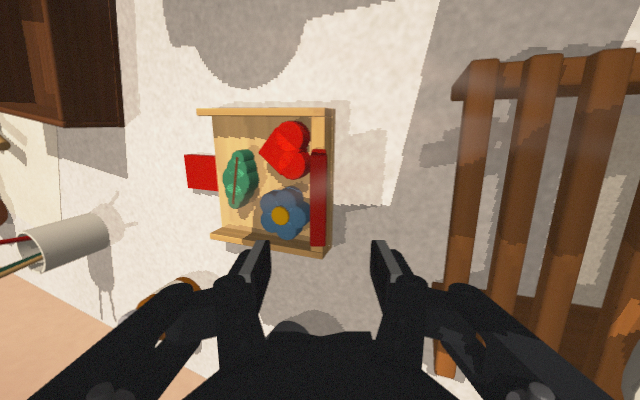

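The wrist view shows the handle board (318,200) midway between the fingers, parallel to the pads, with all ornaments in the tray. I descend along the board.

send_rows(slide=[[0,0,0],[0.0064,-0.0035,0.01],[0,0,0.015],[0,0,0.015],[0,0,0.015],[0,0,0.015],[0,0,0.015],[0,0,0.012],[0,0,0.01],[0,0,0.006],[0,0,0.002],[0,0,0]], rot=[[0.0044,-0.0098,0.0066],[0,0,0],[0,0,0],[0,0,0],[0,0,0],[0,0,0],[0,0,0],[0,0,0],[0,0,0],[0,0,0],[0,0,0],[0,0,0]], jaw=[-0.3,-0.3,-0.3,-0.3,-0.3,-0.3,-0.3,-0.3,-0.3,-0.3,-0.3,-0.3])

```text
clock: 11.3
position: [0.5457, 0.1267, 0.0445]
tcp_rot: [-2.792, -0.0, -2.973]
wrist_force: [-0.7, -0.0, -0.1]
width: 0.0554
grasp_force: 0.0
```

send_rows(slide=[[0,0,0],[0,0,0],[0,0,0],[0,0,0],[0,0,0],[0,0,0],[0,0,0],[0,0,0],[0,0,0]], rot=[[0,0,0],[0,0,0],[0,0,0],[0,0,0],[0,0,0],[0,0,0],[0,0,0],[0,0,0],[0,0,0]], jaw=[0,0.2,0.3,0.4,0.5,0.6,0.7,0.7,0.7])

```text
clock: 12.05
position: [0.5457, 0.1272, 0.0446]
tcp_rot: [-2.792, 0.0, -2.972]
wrist_force: [-1.3, 2.3, -0.2]
width: 0.0139
grasp_force: 36.7
```

send_rows(slide=[[0,0,0],[0,0,0],[0,-0.0007,-0.0019],[0,-0.0014,-0.0038],[0,-0.0014,-0.0038],[0,-0.0014,-0.0038],[0,-0.0014,-0.0038],[0,-0.0007,-0.0019],[0,0,0],[0,0,0]], rot=[[0,0,0],[0,0,0],[0,0,0],[0,0,0],[0,0,0],[0,0,0],[0,0,0],[0,0,0],[0,0,0],[0,0,0]], jaw=[1,1,1,1,1,1,1,1,1,1])

```text
clock: 12.88
position: [0.5459, 0.1269, 0.065]
tcp_rot: [-2.792, 0.0, -2.972]
wrist_force: [-1.0, 0.0, -6.1]
width: 0.0131
grasp_force: 58.6
```

```bash
cat > tilt.py <<'E'
from h import *
# tray floor/rim height vs tray y from the top camera, in the tool-borne tray frame
s=robot.state(); R=Rn.from_euler('xyz',s['tcp_rot'])
Rt=R*Rn.from_euler('xyz',[np.pi+.35,0,np.pi]).inv()  # nominal tray rotation
# nominal tray origin; TCP in tray (0,.0735,.045)
o=s['position']-Rt.apply([0,.0735,.045])
def show():
    for n in ['side']:
        m,p,d=grab(n);W=cloud(m,d);L=Rt.inv().apply(W.reshape(-1,3)-o)
        k=np.isfinite(L).all(1)&(np.abs(L[:,0])<.1)&(L[:,1]>-.14)&(L[:,1]<.0)&(L[:,2]>-.04)&(L[:,2]<.06)
        c=p.reshape(-1,3)[k].astype(int);Lk=L[k];red=(c[:,0]>110)&(c[:,1]<60)&(c[:,2]<70)&(Lk[:,1]<-.07)
        print('o',np.round(o,4),'tongue n',red.sum(),'med',np.round(np.median(Lk[red],0),4) if red.any() else '', 'expect z .010')
if __name__=='__main__':
    delta(s['position']); show()
E
python3 tilt.py
```

```text
pos [0.5459 0.1269 0.065 ] rpy [-2.792  0.    -2.972] w 0.0131 g 58.6 F [-1.   0.  -6.1] t 12.88
slide [0. 0. 0.] rot 0 q [ 0.18  0.08 -0.26  1.23 -0.35  0.01]
o [0.5583 0.0545 0.02  ] tongue n 267 med [-0.0029 -0.1043  0.0094] expect z .010
```

send_rows(slide=[[0,-0.001,-0.0028],[0,-0.002,-0.0056],[0,-0.003,-0.0085],[0,-0.0034,-0.0094],[0,-0.0034,-0.0094],[0,-0.0034,-0.0094],[0,-0.0034,-0.0094],[0,-0.0034,-0.0094],[0,-0.003,-0.0085],[0,-0.002,-0.0056],[0,-0.0014,-0.0038],[0,-0.001,-0.0028]], rot=[[0,0,0],[0,0,0],[0,0,0],[0,0,0],[0,0,0],[0,0,0],[0,0,0],[0,0,0],[0,0,0],[0,0,0],[0,0,0],[0,0,0]], jaw=[1,1,1,1,1,1,1,1,1,1,1,1])

```text
clock: 13.93
position: [0.5458, 0.1273, 0.1553]
tcp_rot: [-2.792, 0.0, -2.972]
wrist_force: [-0.9, 0.1, -6.0]
width: 0.0134
grasp_force: 58.6
```

```bash
cat > plan.py <<'E'
from h import *
PS=.021
def tcp(lip_y,zlu,th,lip_x=.443,psi=PS):
    Rt=Rn.from_euler('z',psi)*Rn.from_euler('x',th)   # +x turn raises +y end
    lip=np.array([lip_x,lip_y,zlu])
    p=lip+Rt.apply([0,.0735+.075,.045])
    return p,Rt*Rn.from_euler('xyz',[np.pi+.35,0,np.pi])
def go(*a,n=1,**k):
    p,R=tcp(*a,**k); s=robot.state(); R0=Rn.from_euler('xyz',s['tcp_rot'])
    print('target',np.round(p,4),'rotvec',np.round((R0.inv()*R).as_rotvec(),4),'slide before',np.round(R0.inv().apply(p-s['position']),4),'after',np.round(R.inv().apply(p-s['position']),4))
E
python3 - <<'E'
from plan import *
import tilt
delta(robot.state()['position']);tilt.show()
go(-.235,.095,0)
P=[tcp(-.235,z,np.radians(t)) for t,z in [(0,.095),(10,.080),(20,.068),(30,.056),(40,.052),(45,.054),(50,.057)]]
for (p,R),(p2,R2) in zip(P,P[1:]): print(np.round(p2,3),np.round((R.inv()*R2).as_rotvec(),4),'slide0',np.round(R.inv().apply(p2-p),4),'slide1',np.round(R2.inv().apply(p2-p),4))
E
```

```text
pos [0.5458 0.1273 0.1553] rpy [-2.792  0.    -2.972] w 0.0134 g 58.6 F [-0.9  0.1 -6. ] t 13.93
slide [0. 0. 0.] rot 0 q [ 0.18  0.04 -0.14  1.39 -0.35  0.01]
o [0.5582 0.0549 0.1102] tongue n 256 med [-0.0032 -0.1052  0.0094] expect z .010
target [ 0.4399 -0.0865  0.14  ] rotvec [0.0003 0.0514 0.1392] slide before [ 0.1406 -0.176   0.0806] after [ 0.1105 -0.1935  0.0872]
[ 0.44  -0.097  0.15 ] [-0.1745  0.     -0.    ] slide0 [ 0.     -0.0129 -0.006 ] slide1 [ 0.     -0.0117 -0.0082]
[ 0.44  -0.111  0.161] [-0.1745  0.     -0.    ] slide0 [ 0.     -0.016  -0.0083] slide1 [ 0.     -0.0143 -0.011 ]
[ 0.441 -0.129  0.169] [-0.1745  0.     -0.    ] slide0 [-0.     -0.0181 -0.0081] slide1 [-0.     -0.0164 -0.0111]
[ 0.441 -0.15   0.182] [-0.1745  0.     -0.    ] slide0 [-0.     -0.0188 -0.0162] slide1 [-0.     -0.0157 -0.0192]
[ 0.441 -0.162  0.191] [-0.0873  0.     -0.    ] slide0 [ 0.     -0.0079 -0.0123] slide1 [ 0.     -0.0068 -0.013 ]
[ 0.442 -0.174  0.2  ] [-0.0873  0.     -0.    ] slide0 [ 0.     -0.0073 -0.0132] slide1 [ 0.     -0.0062 -0.0138]
```

send_rows(slide=[[0,0,0],[0,0,0],[0,0,0],[0,0,0],[0,0,0],[0,0,0],[0,0,0],[0,0,0],[0,0,0],[0,0,0],[0,0,0]], rot=[[0,0.0017,0.0046],[0,0.0034,0.0093],[0,0.0051,0.0139],[0,0.0069,0.0186],[0,0.0069,0.0186],[0,0.0069,0.0186],[0,0.0069,0.0186],[0,0.0069,0.0186],[0,0.0051,0.0139],[0,0.0017,0.0046],[0,0,0]], jaw=[1,1,1,1,1,1,1,1,1,1,1])

```text
clock: 14.9
position: [0.5458, 0.1273, 0.1547]
tcp_rot: [-2.792, -0.001, -3.121]
wrist_force: [-0.5, -0.3, -5.5]
width: 0.0131
grasp_force: 58.6
```

send_rows(slide=[[0.0014,-0.0024,0.0011],[0.0028,-0.0048,0.0022],[0.0041,-0.0073,0.0033],[0.0055,-0.0097,0.0044],[0.0055,-0.0097,0.0044],[0.0055,-0.0097,0.0044],[0.0055,-0.0097,0.0044],[0.0055,-0.0097,0.0044],[0.0055,-0.0097,0.0044],[0.0055,-0.0097,0.0044],[0.0055,-0.0097,0.0044],[0.0055,-0.0097,0.0044]], rot=[[0,0,0],[0,0,0],[0,0,0],[0,0,0],[0,0,0],[0,0,0],[0,0,0],[0,0,0],[0,0,0],[0,0,0],[0,0,0],[0,0,0]], jaw=[1,1,1,1,1,1,1,1,1,1,1,1])

```text
clock: 15.9
position: [0.4893, 0.0136, 0.1462]
tcp_rot: [-2.792, -0.001, -3.121]
wrist_force: [0.1, -0.4, -5.8]
width: 0.0134
grasp_force: 58.6
```

send_rows(slide=[[0.0055,-0.0097,0.0044],[0.0055,-0.0097,0.0044],[0.0055,-0.0097,0.0044],[0.0055,-0.0097,0.0044],[0.0055,-0.0097,0.0044],[0.0055,-0.0097,0.0044],[0.0055,-0.0097,0.0044],[0.0055,-0.0097,0.0044],[0.0041,-0.0073,0.0033],[0.0028,-0.0048,0.0022],[0.0014,-0.0024,0.0011],[0,0,0]], rot=[[0,0,0],[0,0,0],[0,0,0],[0,0,0],[0,0,0],[0,0,0],[0,0,0],[0,0,0],[0,0,0],[0,0,0],[0,0,0],[0,0,0]], jaw=[1,1,1,1,1,1,1,1,1,1,1,1])

```text
clock: 16.9
position: [0.4397, -0.0877, 0.1386]
tcp_rot: [-2.792, -0.001, -3.121]
wrist_force: [-0.1, -0.3, -5.3]
width: 0.0132
grasp_force: 58.7
```

```bash
python3 - <<'E'
from plan import *
import tilt
delta(robot.state()['position']);tilt.show()
go(-.235,.095,0)
m,p,d=grab('side');cv2.imwrite('pics/s4.png',p[...,::-1]);W=cloud(m,d)
z=W[...,2];q=W[(z>.07)&(z<.078)&(W[...,0]<.56)&(W[...,0]>.33)&(W[...,1]<-.17)&(W[...,1]>-.4)];print(len(q),np.percentile(q[:,0],[1,99]),np.percentile(q[:,1],[1,99]))
E
```

```text
pos [ 0.4397 -0.0877  0.1386] rpy [-2.792e+00 -1.000e-03 -3.121e+00] w 0.0132 g 58.7 F [-0.1 -0.3 -5.3] t 16.9
slide [0. 0. 0.] rot 0 q [-0.26 -0.45 -0.6   1.32 -0.34 -0.3 ]
o [ 0.4412 -0.1611  0.0936] tongue n 721 med [-0.0013 -0.104   0.0094] expect z .010
target [ 0.4399 -0.0865  0.14  ] rotvec [ 0.0003 -0.0006 -0.0004] slide before [ 0.0001  0.0003 -0.0016] after [ 0.0001  0.0003 -0.0016]
2364 [0.34455248 0.54415576] [-0.3813049  -0.19340696]
```

View pics/s4.png

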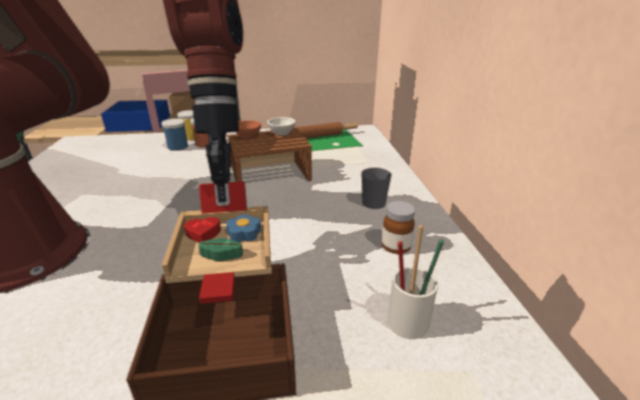

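The side view shows the level tray over the crate's near wall, with the tongue at (217,287) over the crate and all three ornaments aboard. I tip it slowly, lip inside.

send_rows(slide=[[0,-0.002,-0.0013],[0,-0.002,-0.0013],[0,-0.002,-0.0013],[0,-0.002,-0.0013],[0,-0.002,-0.0013],[0,-0.002,-0.0013],[0,-0.0025,-0.0016],[0,-0.0025,-0.0016],[0,-0.0025,-0.0016],[0,-0.0025,-0.0016],[0,-0.0025,-0.0016],[0,-0.0025,-0.0016]], rot=[[-0.0291,0,0],[-0.0291,0,0],[-0.0291,0,0],[-0.0291,0,0],[-0.0291,0,0],[-0.0291,0,0],[-0.0291,0,0],[-0.0291,0,0],[-0.0291,0,0],[-0.0291,0,0],[-0.0291,0,0],[-0.0291,0,0]], jaw=[1,1,1,1,1,1,1,1,1,1,1,1])

```text
clock: 18.0
position: [0.4409, -0.1105, 0.1607]
tcp_rot: [3.141, -0.001, -3.12]
wrist_force: [0.2, 1.0, -4.9]
width: 0.0131
grasp_force: 58.9
```

```bash
cat > orn.py <<'E'
from plan import *
import tilt
s=robot.state()
def orn(save=None):
    m,p,d=grab('side');W=cloud(m,d);h=cv2.cvtColor(p,cv2.COLOR_RGB2HSV).astype(int);H,S,V=h[...,0],h[...,1],h[...,2]
    box=(W[...,0]>.33)&(W[...,0]<.56)&(W[...,1]<-.05)&(W[...,1]>-.4)&(W[...,2]>.005)
    L=tilt.Rt.inv().apply(W.reshape(-1,3)-tilt.o).reshape(W.shape)
    for n,k in [('blue',(H>95)&(H<130)&(S>90)),('green',(H>60)&(H<95)&(S>70)),('red',((H<5)|(H>174))&(S>150)&(V>60))]:
        k=k&box
        if n=='red': k&=~((L[...,1]>.06)|((np.abs(L[...,0])<.024)&(L[...,1]<-.07)&(L[...,2]<.0125)&(L[...,2]>-.01)))
        if k.sum()>10: print(n,k.sum(),'world',np.round(np.median(W[k],0),3),'tray',np.round(np.median(L[k],0),3))
        else: print(n,k.sum())
    if save: cv2.imwrite(save,cv2.resize(p[160:400,110:310,::-1],None,fx=2.5,fy=2.5))
if __name__=='__main__':
    import sys
    delta(s['position']); 
    ex=tilt.Rt.as_euler('xyz'); print('tilt deg',np.degrees(ex[0]),'lip under',np.round(tilt.o+tilt.Rt.apply([0,-.075,0]),4))
    orn(sys.argv[1] if len(sys.argv)>1 else None)
E
python3 orn.py
```

```text
pos [ 0.4409 -0.1105  0.1607] rpy [ 3.141e+00 -1.000e-03 -3.120e+00] w 0.0131 g 58.9 F [ 0.2  1.  -4.9] t 18.0
slide [0. 0. 0.] rot 0 q [-0.53 -0.35 -0.45  1.47 -0.   -0.56]
tilt deg 20.062276340396313 lip under [ 0.4435 -0.2346  0.0674]
blue 549 world [ 0.477 -0.164  0.127] tray [0.035 0.011 0.032]
green 591 world [ 0.444 -0.212  0.109] tray [ 0.001 -0.041  0.031]
red 859 world [ 0.409 -0.153  0.131] tray [-0.033  0.024  0.032]
```

send_rows(slide=[[0,-0.0022,-0.0012],[0,-0.0022,-0.0012],[0,-0.0022,-0.0012],[0,-0.0022,-0.0012],[0,-0.0022,-0.0012],[0,-0.0022,-0.0012],[0,-0.0022,-0.0012],[0,-0.0022,-0.0012],[0,0,0]], rot=[[-0.0218,0,0],[-0.0218,0,0],[-0.0218,0,0],[-0.0218,0,0],[-0.0218,0,0],[-0.0218,0,0],[-0.0218,0,0],[-0.0218,0,0],[0,0,0]], jaw=[1,1,1,1,1,1,1,1,1])

```text
clock: 18.8
position: [0.4409, -0.1298, 0.1685]
tcp_rot: [2.966, -0.001, -3.122]
wrist_force: [0.1, 0.4, -5.2]
width: 0.0132
grasp_force: 59.0
```

```bash
python3 orn.py
```

```text
pos [ 0.4409 -0.1298  0.1685] rpy [ 2.966e+00 -1.000e-03 -3.122e+00] w 0.0132 g 59.0 F [ 0.1  0.4 -5.2] t 18.8
slide [0. 0. 0.] rot 0 q [-0.67 -0.23 -0.34  1.57  0.14 -0.69]
tilt deg 30.112339339026693 lip under [ 0.4429 -0.2357  0.0551]
blue 581 world [ 0.476 -0.175  0.127] tray [0.035 0.013 0.032]
green 569 world [ 0.444 -0.221  0.101] tray [ 0.001 -0.04   0.032]
red 917 world [ 0.409 -0.166  0.133] tray [-0.033  0.025  0.032]
```

send_rows(slide=[[0,-0.0014,-0.0014],[0,-0.0014,-0.0014],[0,-0.0014,-0.0014],[0,-0.0014,-0.0014],[0,-0.0014,-0.0014],[0,-0.0014,-0.0014],[0,0,0],[0,0,0]], rot=[[-0.0145,0,0],[-0.0145,0,0],[-0.0145,0,0],[-0.0145,0,0],[-0.0145,0,0],[-0.0145,0,0],[0,0,0],[0,0,0]], jaw=[1,1,1,1,1,1,1,1])

```text
clock: 19.52
position: [0.4411, -0.1391, 0.1751]
tcp_rot: [2.88, -0.001, -3.121]
wrist_force: [-0.3, -0.1, -5.3]
width: 0.0132
grasp_force: 59.0
```

```bash
python3 orn.py
```

```text
pos [ 0.4411 -0.1391  0.1751] rpy [ 2.880e+00 -1.000e-03 -3.121e+00] w 0.0132 g 59.0 F [-0.3 -0.1 -5.3] t 19.52
slide [0. 0. 0.] rot 0 q [-0.72 -0.15 -0.28  1.62  0.19 -0.76]
tilt deg 35.01355964614191 lip under [ 0.443  -0.2349  0.053 ]
blue 613 world [ 0.476 -0.189  0.124] tray [0.034 0.004 0.032]
green 568 world [ 0.444 -0.231  0.095] tray [ 0.001 -0.048  0.032]
red 946 world [ 0.409 -0.181  0.13 ] tray [-0.033  0.014  0.032]
```

send_rows(slide=[[0,0,0],[0,0,0],[0,0,0],[0,0,0],[0,0,0],[0,0,0]], rot=[[0,0,0],[0,0,0],[0,0,0],[0,0,0],[0,0,0],[0,0,0]], jaw=[1,1,1,1,1,1])

```text
clock: 20.07
position: [0.4412, -0.1387, 0.1752]
tcp_rot: [2.881, -0.001, -3.121]
wrist_force: [-0.2, 0.3, -5.1]
width: 0.0131
grasp_force: 59.1
```

```bash
python3 orn.py
```

```text
pos [ 0.4412 -0.1387  0.1752] rpy [ 2.881e+00 -1.000e-03 -3.121e+00] w 0.0131 g 59.1 F [-0.2  0.3 -5.1] t 20.07
slide [0. 0. 0.] rot 0 q [-0.72 -0.15 -0.28  1.62  0.19 -0.76]
tilt deg 34.99627840001836 lip under [ 0.4431 -0.2345  0.0531]
blue 751 world [ 0.478 -0.261  0.073] tray [ 0.034 -0.086  0.032]
green 797 world [ 0.443 -0.3    0.043] tray [-0.002 -0.135  0.029]
red 1084 world [ 0.411 -0.254  0.078] tray [-0.033 -0.077  0.032]
```

send_rows(slide=[[0,0,0],[0,0,0],[0,0,0],[0,0,0],[0,0,0],[0,0,0]], rot=[[0,0,0],[0,0,0],[0,0,0],[0,0,0],[0,0,0],[0,0,0]], jaw=[1,1,1,1,1,1])

```text
clock: 20.62
position: [0.4412, -0.1388, 0.1752]
tcp_rot: [2.881, -0.001, -3.121]
wrist_force: [-0.5, -0.4, -3.7]
width: 0.0139
grasp_force: 59.3
```

```bash
python3 orn.py pics/s5.png
```

```text
pos [ 0.4412 -0.1388  0.1752] rpy [ 2.881e+00 -1.000e-03 -3.121e+00] w 0.0139 g 59.3 F [-0.5 -0.4 -3.7] t 20.62
slide [0. 0. 0.] rot 0 q [-0.72 -0.15 -0.28  1.62  0.19 -0.76]
tilt deg 34.9920591599801 lip under [ 0.4431 -0.2346  0.0532]
blue 780 world [ 0.481 -0.295  0.048] tray [ 0.036 -0.129  0.03 ]
green 277 world [ 0.442 -0.332  0.029] tray [-0.003 -0.168  0.036]
red 1313 world [ 0.382 -0.317  0.036] tray [-0.063 -0.151  0.031]
```

View pics/s5.png

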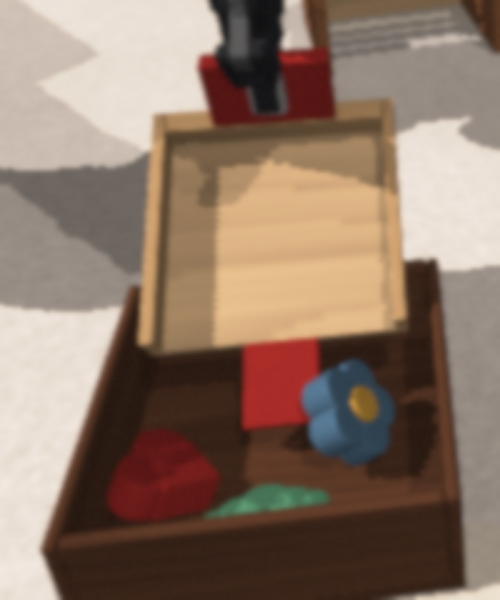

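All three ornaments are in the crate, with the flower leaning on the tongue's side at (348,410). I withdraw the tray gently along its own slope.

send_rows(slide=[[0,0.0019,-0.0007],[0,0.0028,-0.001],[0,0.0038,-0.0014],[0,0.0047,-0.0017],[0,0.0056,-0.0021],[0,0.0075,-0.0027],[0,0.0075,-0.0027],[0,0.0075,-0.0027],[0,0.0075,-0.0027],[0,0.0075,-0.0027],[0,0.0075,-0.0027],[0,0.0075,-0.0027]], rot=[[0,0,0],[0,0,0],[0,0,0],[0,0,0],[0,0,0],[0,0,0],[0,0,0],[0,0,0],[0,0,0],[0,0,0],[0,0,0],[0,0,0]], jaw=[1,1,1,1,1,1,1,1,1,1,1,1])

```text
clock: 21.67
position: [0.4399, -0.0759, 0.219]
tcp_rot: [2.881, -0.0, -3.121]
wrist_force: [0.7, -0.1, -3.3]
width: 0.0131
grasp_force: 59.3
```

```bash
python3 orn.py; python3 - <<'E'
from plan import *
for a in [(-.16,.13,0),(-.01,.13,0),(-.01,.005,0)]: go(*a,lip_x=.48 if a[0]>-.1 else .443)
E
```

```text
pos [ 0.4399 -0.0759  0.219 ] rpy [ 2.881 -0.    -3.121] w 0.0131 g 59.3 F [ 0.7 -0.1 -3.3] t 21.67
slide [0. 0. 0.] rot 0 q [-0.62 -0.24 -0.28  1.69  0.21 -0.65]
tilt deg 34.99291998554436 lip under [ 0.4418 -0.1717  0.097 ]
blue 799 world [ 0.466 -0.292  0.029] tray [ 0.021 -0.213  0.011]
green 278 world [ 0.441 -0.332  0.029] tray [-0.004 -0.245  0.036]
red 1287 world [ 0.382 -0.318  0.037] tray [-0.063 -0.228  0.032]
target [ 0.4399 -0.0115  0.175 ] rotvec [6.108e-01 4.000e-04 5.000e-04] slide before [-0.0012  0.0498  0.0598] after [-0.0012  0.0751  0.0205]
target [0.4769 0.1385 0.175 ] rotvec [6.108e-01 4.000e-04 5.000e-04] slide before [-0.0414  0.1939  0.0983] after [-0.0413  0.2152 -0.0307]
target [0.4769 0.1385 0.05  ] rotvec [6.108e-01 4.000e-04 5.000e-04] slide before [-0.0414  0.1616  0.2191] after [-0.0413  0.2581  0.0867]
```

send_rows(slide=[[0,0,0],[0,0,0],[0,0,0],[0,0,0],[0,0,0],[0,0,0],[0,0,0],[0,0,0],[0,0,0],[0,0,0]], rot=[[0.0611,0,0],[0.0611,0,0],[0.0611,0,0],[0.0611,0,0],[0.0611,0,0],[0.0611,0,0],[0.0611,0,0],[0.0611,0,0],[0.0611,0,0],[0.0611,0,0]], jaw=[1,1,1,1,1,1,1,1,1,1])

```text
clock: 22.55
position: [0.4399, -0.0761, 0.2187]
tcp_rot: [-2.789, 0.0, -3.121]
wrist_force: [-0.4, -0.1, -3.9]
width: 0.0135
grasp_force: 59.2
```

send_rows(slide=[[-0.0025,0.0102,-0.0037],[-0.005,0.0205,-0.0075],[-0.005,0.0205,-0.0075],[-0.005,0.0205,-0.0075],[-0.005,0.0205,-0.0075],[-0.005,0.0205,-0.0075],[-0.005,0.0205,-0.0075],[-0.005,0.0205,-0.0075],[-0.0025,0.0102,-0.0037],[0,0,0]], rot=[[0,0,0],[0,0,0],[0,0,0],[0,0,0],[0,0,0],[0,0,0],[0,0,0],[0,0,0],[0,0,0],[0,0,0]], jaw=[1,1,1,1,1,1,1,1,1,1])

```text
clock: 23.38
position: [0.4764, 0.1007, 0.218]
tcp_rot: [-2.793, -0.001, -3.119]
wrist_force: [0.5, 1.1, -3.9]
width: 0.0134
grasp_force: 59.5
```

```bash
python3 - <<'E'
from plan import *
import tilt
delta(robot.state()['position']);tilt.show();go(-.05,.003,0,lip_x=.48)
E
```

```text
pos [0.4764 0.1007 0.218 ] rpy [-2.793e+00 -1.000e-03 -3.119e+00] w 0.0134 g 59.5 F [ 0.5  1.1 -3.9] t 23.38
slide [0. 0. 0.] rot 0 q [ 0.15 -0.14 -0.2   1.56 -0.35  0.14]
o [0.478  0.0273 0.173 ] tongue n 275 med [-0.0005 -0.106   0.0096] expect z .010
target [0.4769 0.0985 0.048 ] rotvec [ 0.0002 -0.0009  0.002 ] slide before [-0.0009  0.0573  0.1602] after [-0.0007  0.0573  0.1602]
```

send_rows(slide=[[0,0.005,0.014],[0,0.0068,0.0188],[0,0.0068,0.0188],[0,0.0068,0.0188],[0,0.0068,0.0188],[0,0.0068,0.0188],[0,0.0068,0.0188],[0,0.005,0.014],[0,0.0027,0.0075],[0,0.0017,0.0047],[0,0.001,0.0028],[0,0,0]], rot=[[0,0,0],[0,0,0],[0,0,0],[0,0,0],[0,0,0],[0,0,0],[0,0,0],[0,0,0],[0,0,0],[0,0,0],[0,0,0],[0,0,0]], jaw=[1,1,1,1,1,1,1,1,1,1,1,1])

```text
clock: 24.43
position: [0.4763, 0.0978, 0.0531]
tcp_rot: [-2.791, -0.0, -3.121]
wrist_force: [-0.6, -0.4, -3.4]
width: 0.0132
grasp_force: 59.4
```

send_rows(slide=[[0,0.0007,0.0019],[0,0.0003,0.001],[0,0.0003,0.0009],[0,0,0],[0,0,0]], rot=[[0,0,0],[0,0,0],[0,0,0],[0,0,0],[0,0,0]], jaw=[1,1,1,1,1])

```text
clock: 24.85
position: [0.4763, 0.0981, 0.049]
tcp_rot: [-2.791, -0.0, -3.121]
wrist_force: [0.3, -0.5, -3.8]
width: 0.0133
grasp_force: 59.4
```

send_rows(slide=[[0,0.0005,0.0014],[0,0.0003,0.0009],[0,0.0003,0.0009],[0,0.0003,0.0009],[0,0,0],[0,0,0]], rot=[[0,0,0],[0,0,0],[0,0,0],[0,0,0],[0,0,0],[0,0,0]], jaw=[1,1,1,1,1,1])

```text
clock: 25.35
position: [0.4762, 0.0979, 0.0447]
tcp_rot: [-2.791, -0.001, -3.121]
wrist_force: [-2.0, 0.8, -0.4]
width: 0.0134
grasp_force: 59.9
```

send_rows(slide=[[0,0,0],[0,0,0],[0,0,0],[0,0,0],[0,0,-0.005],[0,0,-0.01],[0,0,-0.02],[0,0,-0.03],[0,0,-0.03],[0,0,-0.03],[0,0,-0.03],[0,0,0]], rot=[[0,0,0],[0,0,0],[0,0,0],[0,0,0],[0,0,0],[0,0,0],[0,0,0],[0,0,0],[0,0,0],[0,0,0],[0,0,0],[0,0,0]], jaw=[0.4,0,-0.3,-0.3,-0.3,-0.3,-0.3,-0.3,-0.3,-0.3,-0.3,-0.3])

```text
clock: 26.35
position: [0.4774, 0.1531, 0.197]
tcp_rot: [-2.793, 0.008, -3.119]
wrist_force: [1.5, -0.1, 1.1]
width: 0.0551
grasp_force: 0.0
```

```bash
python3 - <<'E'
from plan import *
import tilt,orn
delta(robot.state()['position']);orn.orn()
m,p,d=grab('side');cv2.imwrite('pics/s6.png',p[...,::-1]);W=cloud(m,d);z=W[...,2]
q=W[(z>.028)&(z<.038)&(W[...,0]>.38)&(W[...,0]<.58)&(W[...,1]>-.07)&(W[...,1]<.12)];print('rim z',len(q),np.percentile(q[:,2],[5,50,95]))
q=W[(z>.072)&(z<.078)&(W[...,0]<.57)&(W[...,0]>.31)&(W[...,1]<-.15)&(W[...,1]>-.42)];print(cv2.minAreaRect((q[:,:2]*1000).astype(np.float32)))
E
```

```text
pos [0.4774 0.1531 0.197 ] rpy [-2.793  0.008 -3.119] w 0.0551 g 0.0 F [ 1.5 -0.1  1.1] t 26.35
slide [0. 0. 0.] rot 0 q [ 0.25 -0.06 -0.16  1.54 -0.34  0.25]
blue 803 world [ 0.466 -0.292  0.029] tray [-0.023 -0.372 -0.122]
green 280 world [ 0.442 -0.332  0.029] tray [-0.048 -0.411 -0.122]
red 1565 world [ 0.387 -0.313  0.034] tray [-0.102 -0.391 -0.117]
rim z 566 [0.02882564 0.0334185  0.03645926]
((443.92242431640625, -284.9145812988281), (199.42514038085938, 192.1897735595703), 1.1404951810836792)
```

View pics/s6.png

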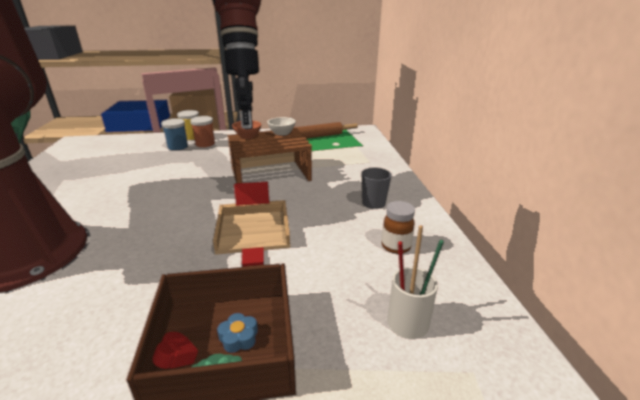

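The empty tray stands flat at (251,228). The ornaments lie in the crate at (176,350), (238,330) and (218,360). The crate hasn't moved, the bystanders look in place, and the gripper is clear, so I hand in.

```bash
python3 -c "
from station import robot
print(robot.job_done())"
```

```text
the job is handed in; nothing more can be done
None
```

The job is handed in at about 26 s of the 69 s allowed: the flower, heart and leaf are all in the crate, the empty tray stands flat on the table clear of it, and the crate has not moved; no verdict was returned.

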